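# Run a charge of grinding balls through an apparent-density funnel

### The arm

A 6-joint arm with a two-finger parallel gripper is mounted at the origin on a cart in front of the work surface, level with it; the furniture and walls round the work are solid. World frame = base frame: x ahead of the robot, y to its left, z up, the work surface at z = 0. Lengths are in m, angles in rad, forces in N, time in s.
With the tool pointing down it reaches from about 0.25 to 0.775 m from the base axis. Payload 4 kg.
Tool frame: the origin (TCP) lies at the very end of the fingers, on their centre line; the grasp point (between the pads) lies 19 mm behind it; y points along the fingers, x is the direction in which the jaws open and shut, and the axes are right-handed (so a half turn about y gives the same grasp; the last joint's range is limited). The gripper opens to 94 mm and grips with 3 to 60 N. Pads are 16 mm wide; open, the fingers measure 119 mm over their backs; the gripper's body (75 mm by 177 mm) begins 78 mm behind the grasp point.
Start: joints at [1.244, 0.087, 1.371, -0, 1.684, -0.103], TCP at [0.122, 0.536, 0.206] pointing down, gripper open.
Joint ranges: [-3.1, 3.1], [-0.76, 2.03], [0.27, 2.55], [-1.08, 4.22], [0.17, 2.65], [-2.57, 2.57]. Speed limits (rad/s): [2.79, 2.79, 3.14, 3.14, 3.14, 3.14].

### API

Orientations are given as a 3x3 rotation matrix whose columns are the frame's x, y, z axes.
In Python, from rig import ctrl gives the robot as it stands.
- The arm moves only by the tool servo_tool, never from a script. Its argument "commands" is a list of rows, each an object with "linear": the shift along the tool's x, y, z in mm, a list of three; "dr": the turn, a rotation vector about the tool's x, y, z in rad, a list of three. In form: [{"linear": [x, y, z], "dr": [ax, ay, az]}, ...]. A call has exactly 5 rows; each row is the pose to reach, as a shift and turn from the pose commanded when the call began, along the tool's axes at that moment; what a row does not reach only later rows make up. A row lasts 1/8 s, in which the tool goes at most 62.5 mm and 10.7 degrees, less where a joint would pass 70% of its speed; a pose out of reach is approached as far as the arm can. A call with a gripper value outside its range is refused whole. "jaw" is the finger opening in mm, from 0 to 94, set as the call begins (left out, the last holds). The fingers move at their own pace and stop on an object; the grip force is fixed at half the most. Time passes only in rows, so rows that repeat a pose let the fingers close, or fill a call up. It gives the time, the measured TCP pose, the force and the opening at its end, in the units of the state.
- ctrl.state(): the state, without advancing time (a new reading comes with each control period).
- ctrl.grab_frame(name): name is "scene" or "side" or "wrist"; returns (picture, depth): 420x560x3 uint8, red, green, blue; 420x560 float32, m along the optical axis (not along the pixel's ray), 0 where there is no reading.
- ctrl.camera_info(name): a dict with "camera_matrix" (3x3 intrinsics, pixels), "T" (4x4, takes a point from camera to world coordinates). Camera axes: x right, y down, z forward; pixel columns grow to the right and rows downward; lengths in m; the calibration is good to about 2 mm. A picture is of the moment at which its call begins: read the wrist's pose just before it. camera_info takes no time and is no camera call; for the wrist camera it gives the pose at the moment of the call.
- ctrl.hand_in(): hands the job in, once; it reports no verdict.
The state is a dict: "time": time; "joints": joint angles; "dq": joint speeds; "joint_efforts": joint torques, N m; "tool_pos": TCP position; "eef_rot": TCP orientation; "force": force on the tool from outside, world axes, zero at the start; "moment": the same for the moment, N m; "finger_gap": finger opening in m.
Only numpy, scipy, OpenCV 4.12 (cv2) and the standard library are available. Lean on these libraries where they do the work, as an engineer would, in place of code of your own. Each camera call takes 0.05 s, during which the arm holds its last target. There are 200 camera calls.

### The job

Measure a charge for its bulk density: tip the seven ceramic balls out of the steel pan into the mouth of the density funnel while its slide gate is shut, and stand the empty pan upright on the bench again, let go of, clear of the stand. Then draw the spring-loaded slide gate out by its upright handle until the line on the slide meets the front marks on the guide rails, so that all the balls drop into the measuring cup, and finish while still holding the gate at that mark against its spring. Spill no ball and leave the cup and the other bench things where they are.

Things in the scene. Friction and masses are not known exactly. Their poses are not given: they have to be found in the camera images.
- density_funnel: Fixed stand: base 150 x 150 x 8 mm, four pillars, guide plate, steel funnel, rim 124 mm outside (118 inside) at z 143, outlet 50 mm at z 77. Origin: centre of the underside, on the funnel's axis, z up; -x is the way the gate draws, roughly to the robot. Guide rails (y = +-37.5, top z 77) run to x = -134 mm, each with two dark lines: rear (x = -79) shut, front (x = -131) open.
- funnel_mouth (a point): Centre of the funnel's open mouth at rim height, 143 mm above the bench.
- open_mark (a point): Point midway between the two front marks on the rails: x = -131 mm, z = 77 mm in the stand's frame.
- gate (a joint): Travel of the slide gate (m) along the stand's -x: a steel plate with a 50 mm hole, between the rails under the funnel. 0 = shut, its cross line at the rear marks; 0.052 = line at the front marks, hole under the outlet; stop at 0.062. Springs push it shut with about 4 N at 0 and 9 N at the mark; let go, it runs back.
- gate_slide: The slide gate as one part, plate, crossbar and handle. Its origin lies at the stand's origin when shut and moves with it by the gate's travel along the stand's -x.
- gate_handle (a point): Upright black round handle, 18 mm in diameter, on the slide's front crossbar (122 mm across, 8 mm thick), moving with the gate. This point: centre of its foot on the crossbar's top, 80.5 mm above the bench, at x = -146 mm in the stand's frame when shut; it rises 41 mm (straight from 12 to 34 mm).
- measuring_cup: Open steel cup, 68 mm outside diameter, 48 mm tall, wall 3 mm, loose between three brass studs on the base plate right below the outlet. Origin: centre of its underside; z up.
- pan: Flared steel pan with a flat bar handle: floor 52 mm, rim 104 mm outside diameter at height 34 mm, wall 3 mm leaning out 37 degrees from upright; about 0.14 kg empty. Origin: centre of its underside; z up, the handle points along its -x. It starts on the bench with seven balls in it, handle roughly toward the robot.
- pan_grip (a point): Middle of the pan's handle, 90 mm from the pan's centre along its -x and 28 mm above its underside. The handle is a level bar 10 mm thick across, 16 mm high, free from 56 to 138 mm from the pan's centre.
- ball1: One of seven white ceramic grinding balls, 14 mm in diameter, 10 g, alike. Origin: its centre.
- ball2: One of seven white ceramic grinding balls, 14 mm in diameter, 10 g, alike. Origin: its centre.
- ball3: One of seven white ceramic grinding balls, 14 mm in diameter, 10 g, alike. Origin: its centre.
- ball4: One of seven white ceramic grinding balls, 14 mm in diameter, 10 g, alike. Origin: its centre.
- ball5: One of seven white ceramic grinding balls, 14 mm in diameter, 10 g, alike. Origin: its centre.
- ball6: One of seven white ceramic grinding balls, 14 mm in diameter, 10 g, alike. Origin: its centre.
- ball7: One of seven white ceramic grinding balls, 14 mm in diameter, 10 g, alike. Origin: its centre.
- mortar: Bystander: white porcelain mortar 94 mm wide, 58 mm tall. Pan and mortar stand on either side of the stand, either way round. Origin: centre of its underside.
- tape_roll: Bystander: roll of tan tape lying flat, 96 mm in diameter, 18 mm high. Origin: centre of its underside.
- timer: Bystander: flat white timer, 70 x 62 x 15 mm. Origin: centre of its underside.

How it is judged:
On the way, in this order (a step that is already met when the one before it is completed fails the run):
1. all seven balls lie in the funnel on the shut gate (horizontal distance between each of ball1, ball2, ball3, ball4, ball5, ball6, ball7 and funnel_mouth below 0.062 m and z of ball1 in the frame of density_funnel between 0.076 and 0.145 m and z of ball2 in the frame of density_funnel between 0.076 and 0.145 m and z of ball3 in the frame of density_funnel between 0.076 and 0.145 m and z of ball4 in the frame of density_funnel between 0.076 and 0.145 m and z of ball5 in the frame of density_funnel between 0.076 and 0.145 m and z of ball6 in the frame of density_funnel between 0.076 and 0.145 m and z of ball7 in the frame of density_funnel between 0.076 and 0.145 m and value of joint gate below 0.006 m), for 0.2 s.
2. the pan stands upright on the bench, let go of, with the balls still in the funnel (angle between pan's own z axis and vertical below 0.12 rad and height (world z) of pan below 0.006 m and linear speed of pan below 0.03 m/s and contact force between each of the arm, the fingers and pan below 0.2 N and horizontal distance between pan and density_funnel above 0.09 m and horizontal distance between each of ball1, ball2, ball3, ball4, ball5, ball6, ball7 and funnel_mouth below 0.062 m and z of ball1 in the frame of density_funnel between 0.076 and 0.145 m and z of ball2 in the frame of density_funnel between 0.076 and 0.145 m and z of ball3 in the frame of density_funnel between 0.076 and 0.145 m and z of ball4 in the frame of density_funnel between 0.076 and 0.145 m and z of ball5 in the frame of density_funnel between 0.076 and 0.145 m and z of ball6 in the frame of density_funnel between 0.076 and 0.145 m and z of ball7 in the frame of density_funnel between 0.076 and 0.145 m), for 0.2 s.
At the end, for the whole second after the job is handed in: Fingers hold the handle (over 2 N), the gate still and within 4 mm of the front mark; all seven balls in the cup; cup upright, within 10 mm of the stand's axis; pan upright (0.12 rad) on the bench, at rest, untouched, over 90 mm from the stand's axis (value of joint gate between 0.048 and 0.056 m and velocity of joint gate between -0.01 and 0.01 m/s and contact force between the fingers and gate_slide above 2 N and horizontal distance between each of ball1, ball2, ball3, ball4, ball5, ball6, ball7 and measuring_cup below 0.031 m and z of ball1 in the frame of measuring_cup between 0 and 0.048 m and z of ball2 in the frame of measuring_cup between 0 and 0.048 m and z of ball3 in the frame of measuring_cup between 0 and 0.048 m and z of ball4 in the frame of measuring_cup between 0 and 0.048 m and z of ball5 in the frame of measuring_cup between 0 and 0.048 m and z of ball6 in the frame of measuring_cup between 0 and 0.048 m and z of ball7 in the frame of measuring_cup between 0 and 0.048 m and angle between each of pan, measuring_cup's own z axis and vertical below 0.12 rad and height (world z) of pan below 0.006 m and linear speed of pan below 0.03 m/s and contact force between each of the arm, the fingers and pan below 0.2 N and horizontal distance between measuring_cup and density_funnel below 0.01 m and horizontal distance between pan and density_funnel above 0.09 m); the arm keeps its last pose, push and grip.
It fails at once if a bystander is shoved more than 3 cm (distance of any of mortar, tape_roll, timer from where it was at the start of the episode above 0.03 m).
It fails at once if a ball is spilled on the bench ((height (world z) of ball1 below 0.0085 m and horizontal distance between ball1 and pan above 0.06 m and horizontal distance between ball1 and measuring_cup above 0.04 m) or (height (world z) of ball2 below 0.0085 m and horizontal distance between ball2 and pan above 0.06 m and horizontal distance between ball2 and measuring_cup above 0.04 m) or (height (world z) of ball3 below 0.0085 m and horizontal distance between ball3 and pan above 0.06 m and horizontal distance between ball3 and measuring_cup above 0.04 m) or (height (world z) of ball4 below 0.0085 m and horizontal distance between ball4 and pan above 0.06 m and horizontal distance between ball4 and measuring_cup above 0.04 m) or (height (world z) of ball5 below 0.0085 m and horizontal distance between ball5 and pan above 0.06 m and horizontal distance between ball5 and measuring_cup above 0.04 m) or (height (world z) of ball6 below 0.0085 m and horizontal distance between ball6 and pan above 0.06 m and horizontal distance between ball6 and measuring_cup above 0.04 m) or (height (world z) of ball7 below 0.0085 m and horizontal distance between ball7 and pan above 0.06 m and horizontal distance between ball7 and measuring_cup above 0.04 m)).
It also fails if it takes over 67 s, if anything falls off the work surface, if the arm or the gripper's body presses on something with over 40 N, if the wrist force passes 120 N, or if a joint passes its speed limit or range.

## Working session

There is one attempt and no reset: what is moved stays moved. The work goes in short steps, Python scripts to look and compute and a tool call to move; the robot and the scene stay as the last step left them, time stands still between calls to the robot, and variables do not carry over. Pictures are saved under pics/ and viewed, about 8 in all and at most 12, crops included, and the job is handed in when it is done.

Besides the shell and the picture viewer there is one more tool, called after "Emit:" by a JSON object that holds its "fn" and its "kwargs", one argument or row to a line. servo_tool: Moves the arm, as the interface text tells. Its arguments: {"type":"object","properties":{"commands":{"type":"array"},"jaw":{"type":"number"}},"required":["commands"]}

```bash
ls; mkdir -p pics; python3 - <<'E'
from rig import ctrl
import cv2, numpy as np
s=ctrl.state()
print(s['time'],s['tool_pos'],np.round(s['eef_rot'],3),s['finger_gap'],s['force'])
for n in ('scene','side'):
    im,d=ctrl.grab_frame(n); np.savez(''+n+'0.npz',im=im,d=d)
    c=ctrl.camera_info(n); print(n,np.round(c['camera_matrix'],1).tolist(),np.round(c['T'],3).tolist())
    cv2.imwrite('pics/'+n+'0.png',im[:,:,::-1])
E
```

```text
pics
0.0 [0.12188599 0.5357533  0.20430637] [[ 0.222 -0.001 -0.975]
 [ 0.975 -0.002  0.222]
 [-0.002 -1.     0.   ]] 0.09403061962723466 [ 0.5095548  -0.08576751 -0.53157227]
scene [[415.6, 0.0, 281.5], [0.0, 415.6, 214.3], [0.0, 0.0, 1.0]] [[0.639, -0.477, 0.603, -0.07], [-0.769, -0.418, 0.484, -0.556], [0.021, -0.773, -0.634, 0.753], [0.0, 0.0, 0.0, 1.0]]
side [[384.8, 0.0, 288.4], [0.0, 384.8, 210.5], [0.0, 0.0, 1.0]] [[0.535, -0.34, 0.774, -0.237], [-0.845, -0.236, 0.48, -0.554], [0.019, -0.91, -0.413, 0.522], [0.0, 0.0, 0.0, 1.0]]
```

View pics/scene0.png

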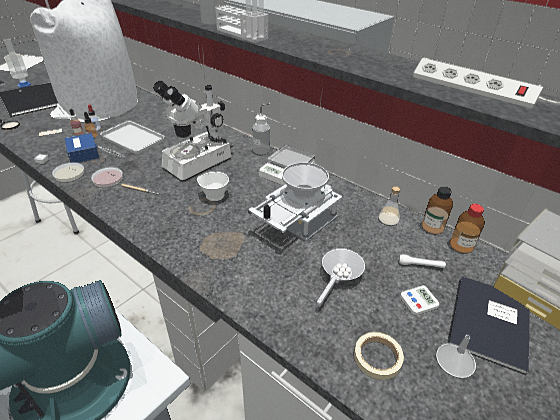

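View pics/side0.png

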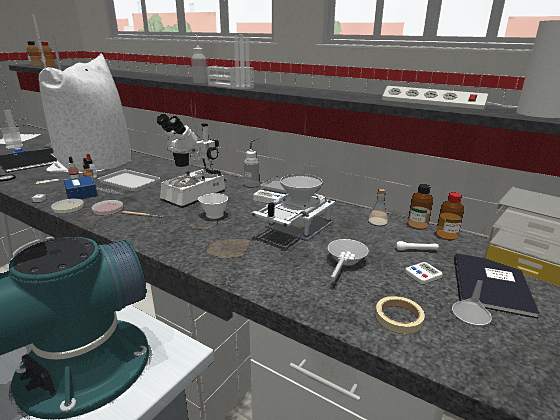

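The scene picture shows the funnel rim near (306,183), the black gate handle at (267,213), the pan at (343,266) with its handle running to (322,303), and the mortar at (213,185). The side view agrees. I'll measure them from depth next.

```bash
cat > h.py <<'E'
import numpy as np, cv2
from rig import ctrl
from scipy.optimize import least_squares
def cloud(n,d,c=None):
    c=c or ctrl.camera_info(n); K=c['camera_matrix'];T=np.array(c['T'])
    v,u=np.mgrid[:d.shape[0],:d.shape[1]]
    P=np.stack([(u-K[0][2])/K[0][0]*d,(v-K[1][2])/K[1][1]*d,d],-1)
    return P@T[:3,:3].T+T[:3,3]
def circ(p,r=None):
    f=(lambda q:np.hypot(p[:,0]-q[0],p[:,1]-q[1])-(r or q[2]))
    x0=[*p[:,:2].mean(0)]+([] if r else [.05])
    s=least_squares(f,x0,loss='soft_l1',f_scale=.002); return s.x,np.sqrt(np.mean(s.fun**2))
E
python3 - <<'E'
from h import *
for n in('scene','side'):
    z=np.load(n+'0.npz');im,d=z['im'],z['d'];W=cloud(n,d);
    b=dict(scene=((275,340,155,215),(318,372,245,285),(255,280,200,228),(305,345,270,312)),side=((275,325,172,200),(322,372,236,268),(262,278,200,220),(330,356,248,288)))[n]
    def reg(i,lo,hi):
        a=b[i];w=W[a[2]:a[3],a[0]:a[1]].reshape(-1,3);c=im[a[2]:a[3],a[0]:a[1]].reshape(-1,3);m=(w[:,2]>lo)&(w[:,2]<hi);return w[m],c[m]
    p,_=reg(0,.139,.150);print(n,'funnel',len(p),circ(p),p[:,2].mean())
    p,_=reg(1,.031,.040);print('pan',len(p),circ(p),p[:,2].mean())
    p,c=reg(2,.085,.13);m=c.max(1)<60;p=p[m];print('handle',len(p),p.mean(0),p[:,2].max(),circ(p,.009) if len(p)>3 else '')
    p,c=reg(3,.022,.045);m=c.min(1)>110;p=p[m]
    pc=circ(reg(1,.031,.040)[0])[0][:2];p=p[np.hypot(*(p[:,:2]-pc).T)>.058]
    print('bar',len(p),p.mean(0),p[:,2].max());q=p[:,:2]-p[:,:2].mean(0);v=np.linalg.svd(q)[2][0];print(v,np.arctan2(v[1],v[0]),(q@v).min(),(q@v).max())
E
```

```text
scene funnel 161 (array([ 0.67797173, -0.03071763,  0.06037881]), np.float64(0.0015954494429222352)) 0.14139344072422438
pan 195 (array([ 0.56704663, -0.23664182,  0.05034812]), np.float64(0.006790846975912064)) 0.03319719156244177
handle 76 [ 0.52855693 -0.02744557  0.10599683] 0.12132411560638656 (array([ 0.53403675, -0.02293774]), np.float64(0.0022154631776511126))
bar 134 [ 0.46854403 -0.25445143  0.03389489] 0.03850601860624869
[-0.98576721 -0.16811603] -2.9726744729596626 -0.04193740894634128 0.037120133297624314
side funnel 105 (array([ 0.67595379, -0.02859104,  0.06034576]), np.float64(0.001623169919638378)) 0.14093174693738744
pan 158 (array([ 0.56354678, -0.23425054,  0.05203772]), np.float64(0.013309072367713953)) 0.03308975240192776
handle 74 [ 0.52587282 -0.0253173   0.10423231] 0.12017640548795555 (array([ 0.53160727, -0.02086066]), np.float64(0.0020829560703787236))
bar 73 [ 0.46664147 -0.25279438  0.03455868] 0.036967711057185215
[-0.98553009 -0.16950056] -2.9712697839722813 -0.03921252841879005 0.03524609024751893
```

```bash
cat >> h.py <<'E'
from scipy.spatial.transform import Rotation as Rn
def Rt(yaw,pitch):  # heading yaw, pitch below horizontal (rad); tool x to the right
    y=np.array([np.cos(pitch)*np.cos(yaw),np.cos(pitch)*np.sin(yaw),-np.sin(pitch)])
    x=np.array([np.sin(yaw),-np.cos(yaw),0]); return np.c_[x,y,np.cross(x,y)]
def go(p,R,show=True):  # TCP target -> shift (mm), turn, with the fewest rows needed
    s=ctrl.state(); R0=np.array(s['eef_rot']); l=R0.T@(np.array(p)-s['tool_pos'])*1e3; r=Rn.from_matrix(R0.T@R).as_rotvec()
    print('t',round(s['time'],2),'p',np.round(s['tool_pos'],4),'j',np.round(s['joints'],2),'F',np.round(s['force'],1),'gap',round(s['finger_gap'],4))
    print(' linear',np.round(l,1).tolist(),'dr',np.round(r,3).tolist(),'rows %.1f %.1f'%(np.linalg.norm(l)/62.5,np.degrees(np.linalg.norm(r))/10.7))
E
```

Emit:
{"fn": "servo_tool", "kwargs": {
  "commands": [
    {"linear": [-38, -9, -45], "dr": [0, 0.18, 0]},
    {"linear": [-76, -18, -90], "dr": [0, 0.36, 0]},
    {"linear": [-115, -28, -136], "dr": [0, 0.55, 0]},
    {"linear": [-153, -37, -181], "dr": [0, 0.73, 0]},
    {"linear": [-191, -46, -226], "dr": [0, 0.92, 0]}
  ],
  "jaw": 50
}}

```text
time: 0.72
tool_pos: [0.3006, 0.2982, 0.2514]
eef_rot: [[0.912, -0.0, -0.411], [0.411, -0.0, 0.912], [-0.0, -1.0, -0.0]]
force: [1.5, -0.7, 0.1]
finger_gap: 0.0507
```

```bash
python3 - <<'E'
from h import *
go([.36,.02,.26],Rt(-.52+np.pi/2,np.pi/2))
E
```

```text
t 0.72 p [0.3006 0.2982 0.2514] j [ 0.65 -0.2   1.56 -0.    1.79  0.22] F [ 1.5 -0.7  0.1] gap 0.0507
 linear [-60.3, -8.6, -278.0] dr [0.0, 0.944, -0.0] rows 4.6 5.1
```

Emit:
{"fn": "servo_tool", "kwargs": {
  "commands": [
    {"linear": [-12, -2, -56], "dr": [0, 0.18, 0]},
    {"linear": [-24, -4, -111], "dr": [0, 0.36, 0]},
    {"linear": [-36, -5, -167], "dr": [0, 0.55, 0]},
    {"linear": [-48, -7, -222], "dr": [0, 0.73, 0]},
    {"linear": [-60, -9, -278], "dr": [0, 0.92, 0]}
  ]
}}

```text
time: 1.35
tool_pos: [0.3611, 0.0204, 0.2602]
eef_rot: [[0.88, 0.0, 0.474], [-0.474, 0.0, 0.88], [0.0, -1.0, 0.0]]
force: [0.4, -0.0, 0.4]
finger_gap: 0.0501
```

```bash
python3 - <<'E'
from h import *
# grasp: 82 mm from the pan's centre, pitch 40deg
c=np.array([.5655,-.2355]);yaw=.17;h=np.array([np.cos(yaw),np.sin(yaw)])
R=Rt(yaw,np.radians(40)); g=np.r_[c-.082*h,.028]; tcp=g+.019*R[:,1]; pre=tcp-.09*R[:,1]
print(g,tcp,pre)
go(pre,R); go([.36,-.15,.26],Rt(-.9+np.pi/2,np.pi/2)); go([.36,-.15,.26],Rt(0.1,np.radians(70)))
E
```

```text
[ 0.48468205 -0.24937295  0.028     ] [ 0.49902708 -0.24691053  0.01578704] [ 0.43107693 -0.25857464  0.07363792]
t 1.35 p [0.3611 0.0204 0.2602] j [-0.1  -0.34  1.65  0.    1.84  0.39] F [ 0.4 -0.   0.4] gap 0.0501
 linear [193.9, 186.6, -212.5] dr [0.81, 0.847, -0.395] rows 5.5 6.6
t 1.35 p [0.3611 0.0204 0.2602] j [-0.1  -0.34  1.65  0.    1.84  0.39] F [ 0.4 -0.   0.4] gap 0.0501
 linear [79.9, 0.2, -150.6] dr [-0.0, 0.406, 0.0] rows 2.7 2.2
t 1.35 p [0.3611 0.0204 0.2602] j [-0.1  -0.34  1.65  0.    1.84  0.39] F [ 0.4 -0.   0.4] gap 0.0501
 linear [79.9, 0.2, -150.6] dr [0.32, 0.967, -0.17] rows 2.7 5.5
```

Emit:
{"fn": "servo_tool", "kwargs": {
  "commands": [
    {"linear": [16, 0, -30], "dr": [0.06, 0.17, -0.03]},
    {"linear": [32, 0, -60], "dr": [0.12, 0.34, -0.06]},
    {"linear": [48, 0, -90], "dr": [0.18, 0.51, -0.09]},
    {"linear": [64, 0, -120], "dr": [0.24, 0.68, -0.12]},
    {"linear": [80, 0, -150], "dr": [0.3, 0.84, -0.15]}
  ]
}}

```text
time: 1.98
tool_pos: [0.3612, -0.149, 0.2602]
eef_rot: [[0.225, 0.316, 0.922], [-0.974, 0.061, 0.217], [0.012, -0.947, 0.321]]
force: [0.7, -0.8, -0.2]
finger_gap: 0.0499
```

```bash
python3 - <<'E'
from h import *
R=Rt(.17,np.radians(40))
go([.431,-.2586,.0736],R); go([.40,-.264,.15],R)
E
```

```text
t 1.98 p [ 0.3612 -0.149   0.2602] j [-0.79 -0.49  1.78  0.27  1.66  0.61] F [ 0.7 -0.8 -0.2] gap 0.0499
 linear [120.3, 191.9, -19.4] dr [0.545, 0.055, -0.023] rows 3.6 2.9
t 1.98 p [ 0.3612 -0.149   0.2602] j [-0.79 -0.49  1.78  0.27  1.66  0.61] F [ 0.7 -0.8 -0.2] gap 0.0499
 linear [119.5, 109.5, -24.6] dr [0.545, 0.055, -0.023] rows 2.6 2.9
```

Emit:
{"fn": "servo_tool", "kwargs": {
  "commands": [
    {"linear": [30, 27, -6], "dr": [0.13, 0.01, -0.01]},
    {"linear": [60, 55, -12], "dr": [0.27, 0.03, -0.01]},
    {"linear": [90, 82, -18], "dr": [0.41, 0.04, -0.02]},
    {"linear": [119, 109, -24], "dr": [0.545, 0.055, -0.023]},
    {"linear": [119, 109, -24], "dr": [0.545, 0.055, -0.023]}
  ]
}}

```text
time: 2.6
tool_pos: [0.3991, -0.2614, 0.1459]
eef_rot: [[0.17, 0.751, 0.638], [-0.985, 0.137, 0.101], [-0.012, -0.646, 0.763]]
force: [0.3, 0.4, 0.4]
finger_gap: 0.0502
```

```bash
python3 - <<'E'
from h import *
im,d=ctrl.grab_frame('wrist'); c=ctrl.camera_info('wrist'); W=cloud('wrist',d,c)
cv2.imwrite('pics/w1.png',im[:,:,::-1])
R=Rt(.17,np.radians(40))
go([.431,-.2586,.0736],R)
for n in('wrist','scene'):
    if n=='scene': im,d=ctrl.grab_frame(n); W=cloud(n,d)
    p=W.reshape(-1,3); col=im.reshape(-1,3).astype(int)
    m=(abs(p[:,2]-.034)<.008)&(np.hypot(p[:,0]-.47,p[:,1]+.252)<.06)&(col.min(1)>110)&(np.hypot(p[:,0]-.5655,p[:,1]+.2355)>.06)&(np.hypot(p[:,0]-.5655,p[:,1]+.2355)<.14)
    q=p[m][:,:2]
    if len(q)>10:
        v=np.linalg.svd(q-q.mean(0))[2][0]; v*=np.sign(v[0]); print(n,len(q),q.mean(0),p[m][:,2].mean(),'yaw',np.arctan2(v[1],v[0]),'perp of pan centre',np.cross(v,np.array([.5655,-.2355])-q.mean(0)))
E
```

```text
t 2.65 p [ 0.4002 -0.2616  0.149 ] j [-1.32 -0.3   2.09  0.89  1.38 -0.12] F [-1.2 -1.5  0.4] gap 0.0501
 linear [2.8, 72.2, -37.7] dr [0.003, -0.002, -0.006] rows 1.3 0.0
wrist 608 [ 0.46707392 -0.25182245] 0.037350892699112626 yaw 0.17837721446419727 perp of pan centre -0.0014005512742995135<stdin>:12: DeprecationWarning: Arrays of 2-dimensional vectors are deprecated. Use arrays of 3-dimensional vectors instead. (deprecated in NumPy 2.0)
```

Emit:
{"fn": "servo_tool", "kwargs": {
  "commands": [
    {"linear": [1, 24, -13], "dr": [0, 0, -0.003]},
    {"linear": [2, 48, -26], "dr": [0, 0, -0.006]},
    {"linear": [3, 72, -38], "dr": [0, 0, -0.006]},
    {"linear": [3, 100, -38], "dr": [0, 0, -0.006]},
    {"linear": [3, 100, -38], "dr": [0, 0, -0.006]}
  ]
}}

```text
time: 3.32
tool_pos: [0.4545, -0.2545, 0.0592]
eef_rot: [[0.175, 0.754, 0.633], [-0.984, 0.13, 0.118], [0.007, -0.644, 0.765]]
force: [-0.1, -1.1, 1.0]
finger_gap: 0.0499
```

```bash
python3 - <<'E'
from h import *
im,d=ctrl.grab_frame('wrist'); c=ctrl.camera_info('wrist'); W=cloud('wrist',d,c)
cv2.imwrite('pics/w2.png',im[:,:,::-1])
R=Rt(.17,np.radians(40))
go([.4988,-.2468,.0158],R)
p=W.reshape(-1,3); col=im.reshape(-1,3).astype(int); r=np.hypot(p[:,0]-.5655,p[:,1]+.2355)
m=(abs(p[:,2]-.034)<.008)&(np.hypot(p[:,0]-.47,p[:,1]+.252)<.06)&(col.min(1)>110)&(r>.06)&(r<.14)
q=p[m][:,:2]
if len(q)>10:
    v=np.linalg.svd(q-q.mean(0))[2][0]; v*=np.sign(v[0]); print(len(q),q.mean(0),p[m][:,2].mean(),np.arctan2(v[1],v[0]))
E
```

```text
t 3.38 p [ 0.4543 -0.2554  0.0597] j [-1.17 -0.12  2.15  0.98  1.11 -0.24] F [-0.2 -0.  -0.5] gap 0.0499
 linear [-1.1, 63.0, -4.4] dr [0.001, 0.009, 0.001] rows 1.0 0.1
1360 [ 0.46521358 -0.25208289] 0.03473826555538074 0.17379119758231887
```

View pics/w2.png

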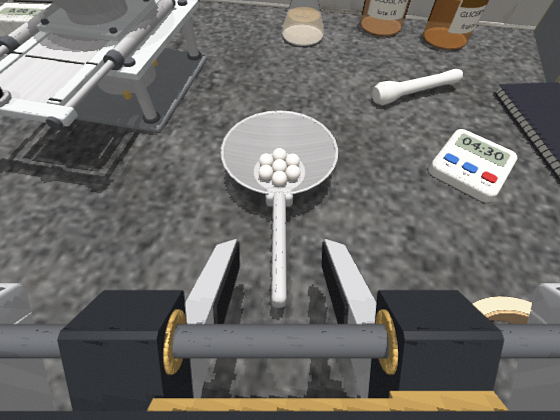

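The wrist view shows the bar at (280,250), centred between the open fingers, with all seven balls in the pan. I'll advance and close on it.

Emit:
{"fn": "servo_tool", "kwargs": {
  "commands": [
    {"linear": [-0.5, 25, -2], "dr": [0, 0.005, 0]},
    {"linear": [-1, 50, -3], "dr": [0, 0.009, 0]},
    {"linear": [-1, 63, -4], "dr": [0, 0.009, 0]},
    {"linear": [-1, 63, -4], "dr": [0, 0.009, 0]},
    {"linear": [-1, 63, -4], "dr": [0, 0.009, 0]}
  ]
}}

```text
time: 4.0
tool_pos: [0.4979, -0.2483, 0.015]
eef_rot: [[0.164, 0.755, 0.635], [-0.986, 0.126, 0.105], [-0.001, -0.644, 0.765]]
force: [0.6, -0.5, 0.1]
finger_gap: 0.05
```

Emit:
{"fn": "servo_tool", "kwargs": {
  "commands": [
    {"linear": [0, 0, 0], "dr": [0, 0, 0]},
    {"linear": [0, 0, 0], "dr": [0, 0, 0]},
    {"linear": [0, 0, 0], "dr": [0, 0, 0]},
    {"linear": [0, 0, 0], "dr": [0, 0, 0]},
    {"linear": [0, 0, 0], "dr": [0, 0, 0]}
  ],
  "jaw": 4
}}

```text
time: 4.62
tool_pos: [0.4977, -0.2474, 0.0138]
eef_rot: [[0.165, 0.754, 0.636], [-0.986, 0.128, 0.104], [-0.002, -0.644, 0.765]]
force: [-1.0, 0.3, 1.6]
finger_gap: 0.0099
```

```bash
python3 - <<'E'
from h import *
go([.4988,-.2468,.0158+.08],Rt(.17,np.radians(40)))
print(ctrl.state()['moment'])
E
```

```text
t 4.62 p [ 0.4977 -0.2474  0.0138] j [-1.05  0.02  2.14  1.08  0.95 -0.3 ] F [-1.   0.3  1.6] gap 0.0099
 linear [-0.6, -51.9, 63.5] dr [0.002, -0.005, 0.002] rows 1.3 0.0
[0.02813758 0.43498234 0.12092529]
```

Emit:
{"fn": "servo_tool", "kwargs": {
  "commands": [
    {"linear": [0, -6, 8], "dr": [0, 0, 0]},
    {"linear": [0, -22, 26], "dr": [0, 0, 0]},
    {"linear": [0, -42, 50], "dr": [0, 0, 0]},
    {"linear": [0, -60, 72], "dr": [0, 0, 0]},
    {"linear": [0, -66, 78], "dr": [0, 0, 0]}
  ]
}}

```text
time: 5.25
tool_pos: [0.4979, -0.2486, 0.1182]
eef_rot: [[0.164, 0.755, 0.635], [-0.986, 0.125, 0.107], [0.002, -0.644, 0.765]]
force: [0.6, -0.2, -3.0]
finger_gap: 0.0102
```

```bash
cat >> h.py <<'E'
# pan in the tool: taken at the grasp, pan upright at c0, yaw Y0
Y0=.172; c0=np.array([.5655,-.2355,0.]); Rg=Rt(.17,np.radians(40)); pg=np.array([.4977,-.2474,.0138])
def panrot(yaw,tilt): return Rn.from_euler('ZY',[yaw,tilt]).as_matrix()  # tilt>0 lowers the far lip
Rp0=panrot(Y0,0); RPT=Rp0.T@Rg; tP=Rp0.T@(pg-c0)   # tool in pan frame
def pour(lip,yaw,tilt): # lip = where the far lip (rim, pan +x) should be
    R=panrot(yaw,tilt); o=np.array(lip)-R@np.array([.052,0,.034]); return o+R@tP, R@RPT
FC=np.array([.677,-.0297,.143]); SX=np.array([.9985,-.055,0])
E
python3 - <<'E'
from h import *
im,d=ctrl.grab_frame('wrist'); cv2.imwrite('pics/w3.png',im[:,:,::-1])
s=ctrl.state();print(s['force'],s['moment'],s['finger_gap'])
for y,t,b,h in((-.04,0,.03,.06),(-.04,.75,.03,.025),(-.04,1.4,.025,.01)):
    p,R=pour(FC+[-b*np.cos(y),-b*np.sin(y),h],y,t); print(np.round(p,3),np.round(R[:,1],2)); go(p,R)
p,R=pour(FC+[-.17,0,.06],-.04,0);print('via',p); go(p,R)
E
```

```text
[-0.27559795 -0.36923651 -1.35446326] [-0.18198355  0.93655262 -0.00110725] 0.009844342034666038
[ 0.526 -0.024  0.183] [ 0.77 -0.03 -0.64]
t 5.3 p [ 0.4978 -0.2485  0.1182] j [-1.05 -0.17  2.05  0.94  1.1  -0.03] F [-0.3 -0.4 -1.4] gap 0.0098
 linear [-216.9, 8.0, 91.5] dr [0.001, 0.134, -0.158] rows 3.8 1.1
[ 0.545 -0.025  0.236] [ 0.12 -0.01 -0.99]
t 5.3 p [ 0.4978 -0.2485  0.1182] j [-1.05 -0.17  2.05  0.94  1.1  -0.03] F [-0.3 -0.4 -1.4] gap 0.0098
 linear [-213.0, -12.0, 143.7] dr [-0.747, 0.186, -0.101] rows 4.1 4.2
[ 0.612 -0.027  0.269] [-0.5   0.02 -0.86]
t 5.3 p [ 0.4978 -0.2485  0.1182] j [-1.05 -0.17  2.05  0.94  1.1  -0.03] F [-0.3 -0.4 -1.4] gap 0.0098
 linear [-199.3, 16.8, 211.0] dr [-1.394, 0.22, -0.039] rows 4.7 7.6
via [ 0.38625555 -0.02498796  0.1828    ]
t 5.3 p [ 0.4978 -0.2485  0.1182] j [-1.05 -0.17  2.05  0.94  1.1  -0.03] F [-0.3 -0.4 -1.4] gap 0.0098
 linear [-238.7, -97.9, 2.6] dr [0.001, 0.134, -0.158] rows 4.1 1.1
```

View pics/w3.png

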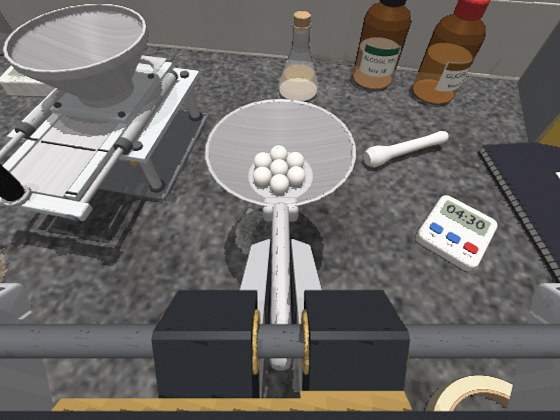

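Emit:
{"fn": "servo_tool", "kwargs": {
  "commands": [
    {"linear": [-2, -6, 7], "dr": [0, 0.005, -0.005]},
    {"linear": [-12, -20, 24], "dr": [0, 0.01, -0.01]},
    {"linear": [-35, -31, 42], "dr": [0, 0.02, -0.03]},
    {"linear": [-63, -32, 55], "dr": [0, 0.04, -0.05]},
    {"linear": [-90, -28, 63], "dr": [0, 0.06, -0.07]}
  ]
}}

```text
time: 5.92
tool_pos: [0.5012, -0.1549, 0.1819]
eef_rot: [[0.071, 0.762, 0.644], [-0.997, 0.058, 0.042], [-0.005, -0.645, 0.764]]
force: [0.2, 0.1, -3.3]
finger_gap: 0.0101
```

```bash
python3 - <<'E'
from h import *
im,d=ctrl.grab_frame('wrist'); c=ctrl.camera_info('wrist')
W=cloud('wrist',d,c); np.savez('w4.npz',im=im,W=W)
s=ctrl.state(); R=np.array(s['eef_rot']); RP=R@RPT.T; o=np.array(s['tool_pos'])-RP@tP
P=(W-o)@RP # in expected pan frame
r=np.hypot(P[...,0],P[...,1]); m=(r>.046)&(r<.058)&(P[...,2]>.018)&(P[...,2]<.05)&(d>0)&~((P[...,0]<-.04)&(abs(P[...,1])<.015))
q=P[m]; # top rim: per-azimuth max height
az=np.degrees(np.arctan2(q[:,1],q[:,0]))//20
e=np.array([q[az==a][np.argmax(q[az==a][:,2])] for a in np.unique(az)])
A=np.c_[e[:,:2],np.ones(len(e))];print('rim plane',np.linalg.lstsq(A,e[:,2],rcond=None)[0], circ(e))
p,R=pour(FC+[-.03,0,.06],-.04,0); go(p,R)
E
```

```text
rim plane [-0.00018249  0.00327838  0.03358727] (array([0.00267635, 0.00025198, 0.05017396]), np.float64(0.0005032330799166548))
t 5.97 p [ 0.5011 -0.1509  0.1818] j [-0.83 -0.47  2.13  0.79  1.02  0.4 ] F [-0.   4.8 -1.3] gap 0.0098
 linear [-123.6, 26.4, 22.4] dr [0.003, 0.07, -0.095] rows 2.1 0.6
```

Emit:
{"fn": "servo_tool", "kwargs": {
  "commands": [
    {"linear": [-18, 4, 3], "dr": [0, 0.01, -0.015]},
    {"linear": [-50, 11, 9], "dr": [0, 0.03, -0.04]},
    {"linear": [-85, 18, 15], "dr": [0, 0.05, -0.07]},
    {"linear": [-112, 24, 20], "dr": [0.003, 0.065, -0.09]},
    {"linear": [-124, 26, 22], "dr": [0.003, 0.07, -0.095]}
  ]
}}

```text
time: 6.6
tool_pos: [0.5255, -0.0271, 0.1801]
eef_rot: [[-0.041, 0.763, 0.645], [-0.999, -0.033, -0.025], [0.002, -0.646, 0.763]]
force: [-0.2, 0.1, -1.5]
finger_gap: 0.0098
```

```bash
python3 - <<'E'
from h import *
y=-.04
for t,b,h in((.4,.033,.045),(.75,.033,.025),(.75,.033,.015)):
    p,R=pour(FC+[-b,0,h],y,t); print(np.round(p,3),np.round(R[:,1],2)); go(p,R)
E
```

```text
[ 0.525 -0.025  0.216] [ 0.45 -0.02 -0.89]
t 6.6 p [ 0.5255 -0.0271  0.1801] j [-0.28 -0.57  2.19  0.29  0.69  1.19] F [-0.2  0.1 -1.5] gap 0.0098
 linear [-2.0, -24.0, 27.4] dr [-0.396, 0.001, 0.001] rows 0.6 2.1
[ 0.542 -0.026  0.236] [ 0.12 -0.01 -0.99]
t 6.6 p [ 0.5255 -0.0271  0.1801] j [-0.28 -0.57  2.19  0.29  0.69  1.19] F [-0.2  0.1 -1.5] gap 0.0098
 linear [-1.9, -23.4, 52.9] dr [-0.746, 0.001, 0.001] rows 0.9 4.0
[ 0.542 -0.026  0.226] [ 0.12 -0.01 -0.99]
t 6.6 p [ 0.5255 -0.0271  0.1801] j [-0.28 -0.57  2.19  0.29  0.69  1.19] F [-0.2  0.1 -1.5] gap 0.0098
 linear [-2.0, -16.9, 45.3] dr [-0.746, 0.001, 0.001] rows 0.8 4.0
```

Emit:
{"fn": "servo_tool", "kwargs": {
  "commands": [
    {"linear": [0, -7, 7], "dr": [-0.1, 0, 0]},
    {"linear": [-1, -16, 17], "dr": [-0.25, 0, 0]},
    {"linear": [-2, -24, 27], "dr": [-0.4, 0, 0]},
    {"linear": [-2, -24, 40], "dr": [-0.58, 0, 0]},
    {"linear": [-2, -23, 53], "dr": [-0.746, 0, 0]}
  ]
}}

```text
time: 7.22
tool_pos: [0.5432, -0.028, 0.2384]
eef_rot: [[-0.045, 0.121, 0.992], [-0.999, -0.008, -0.044], [0.003, -0.993, 0.121]]
force: [0.5, -1.4, -3.0]
finger_gap: 0.0096
```

```bash
python3 - <<'E'
from h import *
im,d=ctrl.grab_frame('scene'); cv2.imwrite('pics/s5.png',cv2.resize(im[90:320,180:430,::-1],None,fx=2.4,fy=2.4,interpolation=2))
y=-.04
for t,b,h in((.75,.033,.014),(.9,.033,.013),(1.1,.033,.012),(1.4,.033,.012)):
    p,R=pour(FC+[-b,0,h],y,t); print(np.round(p,3),np.round(R[:,1],2)); go(p,R)
E
```

```text
[ 0.542 -0.026  0.225] [ 0.12 -0.01 -0.99]
t 7.28 p [ 0.5486 -0.0288  0.2355] j [-0.16 -0.01  1.42  0.01  1.62  1.45] F [ 6.7 -1.2 -5.4] gap 0.0097
 linear [-2.7, 10.1, -8.0] dr [0.006, -0.003, 0.001] rows 0.2 0.0
[ 0.553 -0.026  0.238] [-0.03 -0.   -1.  ]
t 7.28 p [ 0.5486 -0.0288  0.2355] j [-0.16 -0.01  1.42  0.01  1.62  1.45] F [ 6.7 -1.2 -5.4] gap 0.0097
 linear [-2.8, -2.1, 4.7] dr [-0.144, -0.004, 0.001] rows 0.1 0.8
[ 0.571 -0.027  0.254] [-0.23  0.01 -0.97]
t 7.28 p [ 0.5486 -0.0288  0.2355] j [-0.16 -0.01  1.42  0.01  1.62  1.45] F [ 6.7 -1.2 -5.4] gap 0.0097
 linear [-2.8, -15.3, 24.5] dr [-0.344, -0.004, 0.0] rows 0.5 1.8
[ 0.604 -0.028  0.271] [-0.5   0.02 -0.86]
t 7.28 p [ 0.5486 -0.0288  0.2355] j [-0.16 -0.01  1.42  0.01  1.62  1.45] F [ 6.7 -1.2 -5.4] gap 0.0097
 linear [-3.0, -28.5, 58.7] dr [-0.644, -0.005, -0.001] rows 1.0 3.4
```

View pics/s5.png

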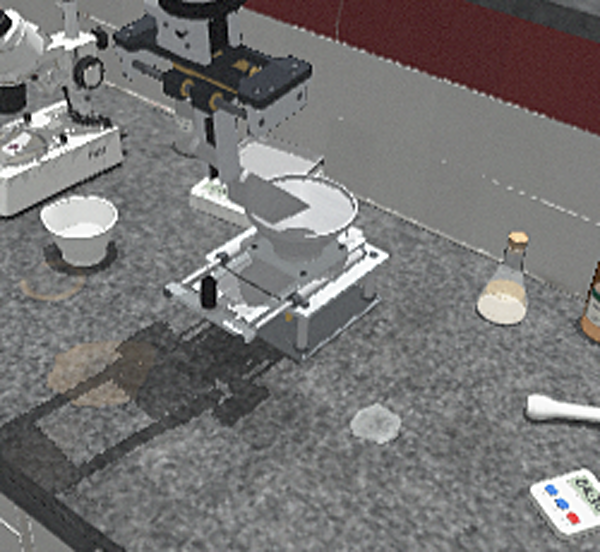

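The scene crop shows the gripper at (210,160) and a tilted grey pan shape merging with the funnel rim around (275,200). It's ambiguous, so I'll check from the wrist camera.

```bash
python3 - <<'E'
from h import *
im,d=ctrl.grab_frame('wrist'); cv2.imwrite('pics/w6.png',im[:,:,::-1])
s=ctrl.state();print(s['tool_pos'],s['force'],s['moment'])
c=ctrl.camera_info('wrist');W=cloud('wrist',d,c);R=np.array(s['eef_rot']); RP=R@RPT.T; o=np.array(s['tool_pos'])-RP@tP
print('expected lip',o+RP@[.052,0,.034]-FC)
E
```

```text
[ 0.54676828 -0.0285601   0.23420553] [ 0.46140031  0.51979138 -2.92116208] [-0.01286893  0.37842521  0.0045963 ]
expected lip [-0.02838002 -0.00318461  0.02325706]
```

View pics/w6.png

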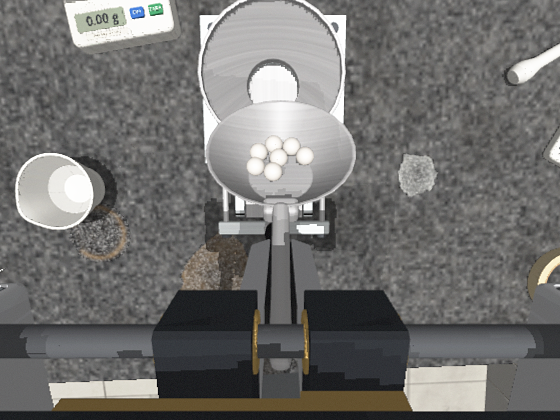

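The wrist view shows all seven balls in the tilted pan around (278,155). Its lip overlaps the funnel mouth, whose outlet is at (272,85), so the alignment is good. I'll keep pouring.

Emit:
{"fn": "servo_tool", "kwargs": {
  "commands": [
    {"linear": [-2, 8, -5], "dr": [0, 0, 0]},
    {"linear": [-3, 2, 3], "dr": [-0.1, 0, 0]},
    {"linear": [-3, -4, 10], "dr": [-0.2, 0, 0]},
    {"linear": [-3, -10, 18], "dr": [-0.28, 0, 0]},
    {"linear": [-3, -15, 25], "dr": [-0.36, 0, 0]}
  ]
}}

```text
time: 7.95
tool_pos: [0.5644, -0.026, 0.2572]
eef_rot: [[-0.045, -0.231, 0.972], [-0.999, 0.007, -0.044], [0.004, -0.973, -0.231]]
force: [-0.6, 0.2, -2.1]
finger_gap: 0.0094
```

```bash
python3 - <<'E'
from h import *
y=-.04
s=ctrl.state();R=np.array(s['eef_rot']); RP=R@RPT.T; o=np.array(s['tool_pos'])-RP@tP
print('expected lip',o+RP@[.052,0,.034]-FC, 'tilt',np.degrees(np.arccos(RP[2,2])))
for t,b,h in((1.2,.033,.014),(1.45,.033,.014)):
    p,R=pour(FC+[-b,0,h],y,t); print(np.round(p,3),np.round(R[:,1],2)); go(p,R)
E
```

```text
expected lip [-0.0404175   0.00045384  0.01531618] tilt 63.34149131155286
[ 0.581 -0.027  0.262] [-0.32  0.01 -0.95]
t 7.95 p [ 0.5644 -0.026   0.2572] j [-0.13  0.3   1.04 -0.03  2.03  1.48] F [-0.6  0.2 -2.1] gap 0.0094
 linear [0.6, -8.9, 15.5] dr [-0.094, -0.004, 0.001] rows 0.3 0.5
[ 0.609 -0.028  0.275] [-0.55  0.02 -0.84]
t 7.95 p [ 0.5644 -0.026   0.2572] j [-0.13  0.3   1.04 -0.03  2.03  1.48] F [-0.6  0.2 -2.1] gap 0.0094
 linear [0.5, -27.2, 39.9] dr [-0.344, -0.005, -0.0] rows 0.8 1.8
```

Emit:
{"fn": "servo_tool", "kwargs": {
  "commands": [
    {"linear": [0, -6, 12], "dr": [-0.03, 0, 0]},
    {"linear": [0, -9, 16], "dr": [-0.09, 0, 0]},
    {"linear": [0, -15, 24], "dr": [-0.17, 0, 0]},
    {"linear": [0, -21, 32], "dr": [-0.26, 0, 0]},
    {"linear": [0, -27, 40], "dr": [-0.344, 0, 0]}
  ]
}}

```text
time: 8.57
tool_pos: [0.6102, -0.0282, 0.2751]
eef_rot: [[-0.045, -0.544, 0.838], [-0.999, 0.021, -0.039], [0.004, -0.839, -0.544]]
force: [-0.3, 0.1, -1.9]
finger_gap: 0.0099
```

```bash
python3 - <<'E'
from h import *
im,d=ctrl.grab_frame('wrist'); im2,_=ctrl.grab_frame('scene')
cv2.imwrite('pics/w7.png',np.hstack([im[:300,100:480,::-1],cv2.resize(im2[130:280,230:380,::-1],(300,300))]))
s=ctrl.state();R=np.array(s['eef_rot']); RP=R@RPT.T; o=np.array(s['tool_pos'])-RP@tP
print('expected lip',o+RP@[.052,0,.034]-FC, 'tilt',np.degrees(np.arccos(RP[2,2])),s['force'],s['joints'])
E
```

```text
expected lip [-0.03099037 -0.00041233  0.00823673] tilt 83.29830027597465 [-0.10404689 -0.28351642 -3.12600799] [-0.11533225  0.72758257  0.49863598 -0.06884044  2.49409297  1.45868803]
```

View pics/w7.png

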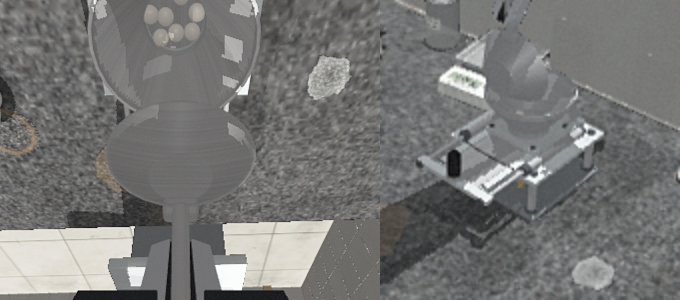

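The wrist view shows the pan empty and seven white balls clustered at the funnel outlet (150–200, 10–40). The pour worked, so I'll level and withdraw the pan.

```bash
python3 - <<'E'
from h import *
y=-.04
for t,b,h in((1.1,.04,.045),(.6,.05,.07)):
    p,R=pour(FC+[-b,0,h],y,t); print(np.round(p,3)); go(p,R)
E
```

```text
[ 0.564 -0.027  0.287]
t 8.68 p [ 0.6119 -0.0286  0.2689] j [-0.12  0.73  0.5  -0.07  2.49  1.46] F [-0.1 -0.3 -3.1] gap 0.0098
 linear [0.6, 11.4, -49.5] dr [0.354, -0.004, -0.0] rows 0.8 1.9
[ 0.516 -0.025  0.265]
t 8.68 p [ 0.6119 -0.0286  0.2689] j [-0.12  0.73  0.5  -0.07  2.49  1.46] F [-0.1 -0.3 -3.1] gap 0.0098
 linear [1.1, 56.3, -77.8] dr [0.854, -0.004, 0.002] rows 1.5 4.6
```

Emit:
{"fn": "servo_tool", "kwargs": {
  "commands": [
    {"linear": [0, -21, -18], "dr": [0.08, 0, 0]},
    {"linear": [0, 0, -40], "dr": [0.26, 0, 0]},
    {"linear": [0, 16, -54], "dr": [0.43, 0, 0]},
    {"linear": [0, 34, -66], "dr": [0.61, 0, 0]},
    {"linear": [1, 52, -76], "dr": [0.79, 0, 0]}
  ]
}}

```text
time: 9.3
tool_pos: [0.5163, -0.0246, 0.2733]
eef_rot: [[-0.045, 0.225, 0.973], [-0.999, -0.015, -0.043], [0.005, -0.974, 0.225]]
force: [-1.1, -0.7, -0.8]
finger_gap: 0.01
```

```bash
python3 - <<'E'
from h import *
R=panrot(0,0)@RPT
go([.495,-.05,.21],R); go([.485,-.15,.20],panrot(.1,0)@RPT)
E
```

```text
t 9.3 p [ 0.5163 -0.0246  0.2733] j [-0.17 -0.17  1.5   0.02  1.58  1.44] F [-1.1 -0.7 -0.8] gap 0.01
 linear [26.1, 57.3, -33.9] dr [0.646, -0.035, 0.027] rows 1.1 3.5
t 9.3 p [ 0.5163 -0.0246  0.2733] j [-0.17 -0.17  1.5   0.02  1.58  1.44] F [-1.1 -0.7 -0.8] gap 0.01
 linear [126.4, 66.3, -41.6] dr [0.645, -0.122, 0.08] rows 2.4 3.5
```

Emit:
{"fn": "servo_tool", "kwargs": {
  "commands": [
    {"linear": [8, 14, -10], "dr": [0.16, -0.01, 0.01]},
    {"linear": [16, 30, -20], "dr": [0.33, -0.02, 0.02]},
    {"linear": [26, 50, -32], "dr": [0.5, -0.04, 0.03]},
    {"linear": [70, 60, -38], "dr": [0.645, -0.08, 0.05]},
    {"linear": [126, 66, -42], "dr": [0.645, -0.122, 0.08]}
  ]
}}

```text
time: 9.93
tool_pos: [0.4859, -0.1163, 0.196]
eef_rot: [[0.086, 0.738, 0.669], [-0.996, 0.068, 0.053], [-0.007, -0.671, 0.741]]
force: [0.4, -1.0, -2.2]
finger_gap: 0.0098
```

```bash
python3 - <<'E'
from h import *
R=Rp0@RPT
go(pg+[0,0,.08],R); go(pg+[0,0,.015],R)
E
```

```text
t 9.93 p [ 0.4859 -0.1163  0.196 ] j [-0.77 -0.56  2.13  0.7   1.06  0.53] F [ 0.4 -1.  -2.2] gap 0.0098
 linear [132.3, 68.4, -74.7] dr [0.038, -0.06, 0.059] rows 2.7 0.5
t 9.93 p [ 0.4859 -0.1163  0.196 ] j [-0.77 -0.56  2.13  0.7   1.06  0.53] F [ 0.4 -1.  -2.2] gap 0.0098
 linear [132.8, 112.0, -122.9] dr [0.038, -0.06, 0.059] rows 3.4 0.5
```

Emit:
{"fn": "servo_tool", "kwargs": {
  "commands": [
    {"linear": [0, 0, 0], "dr": [0, 0, 0]},
    {"linear": [0, 0, 0], "dr": [0, 0, 0]},
    {"linear": [0, 0, 0], "dr": [0, 0, 0]},
    {"linear": [0, 0, 0], "dr": [0, 0, 0]},
    {"linear": [0, 0, 0], "dr": [0, 0, 0]}
  ]
}}

```text
time: 10.55
tool_pos: [0.4899, -0.1179, 0.199]
eef_rot: [[0.086, 0.736, 0.672], [-0.996, 0.07, 0.052], [-0.009, -0.674, 0.739]]
force: [0.7, 0.1, -2.0]
finger_gap: 0.0098
```

```bash
python3 - <<'E'
from h import *
R=Rp0@RPT
go(pg+[0,0,.08],R); go(pg+[0,0,.02],R)
E
```

```text
t 10.55 p [ 0.4899 -0.1179  0.199 ] j [-0.76 -0.55  2.12  0.69  1.06  0.54] F [ 0.7  0.1 -2. ] gap 0.0098
 linear [130.6, 67.7, -79.2] dr [0.041, -0.061, 0.057] rows 2.7 0.5
t 10.55 p [ 0.4899 -0.1179  0.199 ] j [-0.76 -0.55  2.12  0.69  1.06  0.54] F [ 0.7  0.1 -2. ] gap 0.0098
 linear [131.1, 108.1, -123.5] dr [0.041, -0.061, 0.057] rows 3.4 0.5
```

Emit:
{"fn": "servo_tool", "kwargs": {
  "commands": [
    {"linear": [25, 4, -5], "dr": [0.01, -0.015, 0.01]},
    {"linear": [65, 20, -26], "dr": [0.02, -0.03, 0.03]},
    {"linear": [105, 50, -60], "dr": [0.03, -0.05, 0.045]},
    {"linear": [130, 68, -79], "dr": [0.04, -0.06, 0.057]},
    {"linear": [131, 98, -113], "dr": [0.04, -0.06, 0.057]}
  ]
}}

```text
time: 11.18
tool_pos: [0.4979, -0.2528, 0.0486]
eef_rot: [[0.162, 0.756, 0.634], [-0.987, 0.122, 0.107], [0.003, -0.643, 0.766]]
force: [0.1, -0.9, -1.9]
finger_gap: 0.0097
```

Emit:
{"fn": "servo_tool", "kwargs": {
  "commands": [
    {"linear": [0, 0, 0], "dr": [0, 0, 0]},
    {"linear": [0, 0, 0], "dr": [0, 0, 0]},
    {"linear": [0, 0, 0], "dr": [0, 0, 0]},
    {"linear": [0, 0, 0], "dr": [0, 0, 0]},
    {"linear": [0, 0, 0], "dr": [0, 0, 0]}
  ]
}}

```text
time: 11.8
tool_pos: [0.4969, -0.2491, 0.0492]
eef_rot: [[0.166, 0.755, 0.634], [-0.986, 0.126, 0.107], [0.001, -0.643, 0.766]]
force: [-0.1, -0.3, -0.8]
finger_gap: 0.0103
```

```bash
python3 - <<'E'
from h import *
R=Rp0@RPT
im,d=ctrl.grab_frame('wrist'); c=ctrl.camera_info('wrist'); W=cloud('wrist',d,c)
s=ctrl.state(); RR=np.array(s['eef_rot']); RP=RR@RPT.T; o=np.array(s['tool_pos'])-RP@tP; print('pan o',o,RP[:,2])
P=(W-o)@RP; r=np.hypot(P[...,0],P[...,1]); m=(r>.044)&(r<.058)&(P[...,2]>.02)&(P[...,2]<.05)&(d>0)&~((P[...,0]<-.04)&(abs(P[...,1])<.015))
q=P[m]; az=np.degrees(np.arctan2(q[:,1],q[:,0]))//20
e=np.array([q[az==a][np.argmax(q[az==a][:,2])] for a in np.unique(az)])
print('rim plane',np.linalg.lstsq(np.c_[e[:,:2],np.ones(len(e))],e[:,2],rcond=None)[0], circ(e))
go(pg+[0,0,.001],R)
E
```

```text
pan o [ 0.56459797 -0.23735931  0.03509263] [3.54177463e-04 1.84134229e-04 9.99999920e-01]
rim plane [-1.64449178e-02 -6.35655060e-05  3.24255585e-02] (array([0.00212923, 0.00019023, 0.05013147]), np.float64(0.000581848606850909))
t 11.85 p [ 0.4968 -0.249   0.0489] j [-1.05 -0.05  2.12  1.02  1.   -0.2 ] F [ 0.5  0.1 -0.9] gap 0.01
 linear [-1.4, 22.9, -25.4] dr [0.0, -0.002, 0.003] rows 0.5 0.0
```

Emit:
{"fn": "servo_tool", "kwargs": {
  "commands": [
    {"linear": [-1, 7, -8], "dr": [0, 0, 0]},
    {"linear": [-1, 14, -16], "dr": [0, 0, 0]},
    {"linear": [-1, 19, -22], "dr": [0, 0, 0]},
    {"linear": [-1, 22, -25.5], "dr": [0, 0, 0]},
    {"linear": [-1, 22.5, -26], "dr": [0, 0, 0]}
  ]
}}

```text
time: 12.48
tool_pos: [0.4972, -0.2475, 0.0142]
eef_rot: [[0.166, 0.756, 0.634], [-0.986, 0.129, 0.105], [-0.002, -0.642, 0.766]]
force: [-3.4, 1.2, 3.5]
finger_gap: 0.0102
```

Emit:
{"fn": "servo_tool", "kwargs": {
  "commands": [
    {"linear": [0, 0, 0], "dr": [0, 0, 0]},
    {"linear": [0, 0, 0], "dr": [0, 0, 0]},
    {"linear": [0, 0, 0], "dr": [0, 0, 0]},
    {"linear": [0, 0, 0], "dr": [0, 0, 0]},
    {"linear": [0, 0, 0], "dr": [0, 0, 0]}
  ]
}}

```text
time: 13.1
tool_pos: [0.4972, -0.2475, 0.0142]
eef_rot: [[0.166, 0.755, 0.634], [-0.986, 0.128, 0.105], [-0.001, -0.643, 0.766]]
force: [2.5, 2.8, 2.7]
finger_gap: 0.0099
```

Emit:
{"fn": "servo_tool", "kwargs": {
  "commands": [
    {"linear": [0, 0, 0], "dr": [0, 0, 0]},
    {"linear": [0, 0, 0], "dr": [0, 0, 0]},
    {"linear": [0, 0, 0], "dr": [0, 0, 0]},
    {"linear": [0, -10, 0], "dr": [0, 0, 0]},
    {"linear": [0, -30, 0], "dr": [0, 0, 0]}
  ],
  "jaw": 50
}}

```text
time: 13.72
tool_pos: [0.4736, -0.2511, 0.0329]
eef_rot: [[0.166, 0.754, 0.635], [-0.986, 0.128, 0.105], [-0.002, -0.644, 0.765]]
force: [0.3, 0.4, -0.1]
finger_gap: 0.0499
```

Emit:
{"fn": "servo_tool", "kwargs": {
  "commands": [
    {"linear": [0, -30, 5], "dr": [0, 0, 0]},
    {"linear": [0, -70, 15], "dr": [0, 0, 0]},
    {"linear": [0, -100, 40], "dr": [0, 0, 0]},
    {"linear": [0, -120, 70], "dr": [0, 0, 0]},
    {"linear": [0, -140, 90], "dr": [0, 0, 0]}
  ]
}}

```text
time: 14.35
tool_pos: [0.4252, -0.2602, 0.194]
eef_rot: [[0.164, 0.755, 0.635], [-0.986, 0.125, 0.107], [0.001, -0.644, 0.765]]
force: [-0.7, -0.0, -0.2]
finger_gap: 0.05
```

```bash
python3 - <<'E'
from h import *
im,d=ctrl.grab_frame('wrist'); c=ctrl.camera_info('wrist'); W=cloud('wrist',d,c)
im2,d2=ctrl.grab_frame('scene'); W2=cloud('scene',d2)
cv2.imwrite('pics/w8.png',np.hstack([im[:300,:,::-1],cv2.resize(im2[130:280,230:350,::-1],(240,300))]))
for w in (W.reshape(-1,3),W2.reshape(-1,3)):
    r=np.hypot(w[:,0]-.566,w[:,1]+.236); m=(r<.058)&(r>.04)&(w[:,2]>.028)&(w[:,2]<.045); q=w[m]
    if len(q)>20: print(len(q),circ(q),np.linalg.lstsq(np.c_[q[:,:2]-[.566,-.236],np.ones(len(q))],q[:,2],rcond=None)[0])
# gate handle (dark) seen afresh
w=W2.reshape(-1,3);cc=im2.reshape(-1,3);m=(np.hypot(w[:,0]-.533,w[:,1]+.022)<.02)&(w[:,2]>.09)&(w[:,2]<.13)&(cc.max(1)<70)
print('handle',m.sum(),circ(w[m],.009),w[m][:,2].max())
go([.36,-.2,.26],Rt(0.1,np.radians(70)))
E
```

```text
1612 (array([ 0.56814591, -0.23776879,  0.04761605]), np.float64(0.0031600711195228326)) [-0.02538125 -0.00436178  0.03453792]
73 (array([ 0.56774515, -0.23619105,  0.05087777]), np.float64(0.0019776073737397372)) [-0.01908435 -0.01451527  0.03152975]h.py:11: RuntimeWarning: Mean of empty slice.
  x0=[*p[:,:2].mean(0)]+([] if r else [.05])
  ret = um.true_divide(
Traceback (most recent call last):
  File "h.py", line 12, in circ
    s=least_squares(f,x0,loss='soft_l1',f_scale=.002); return s.x,np.sqrt(np.mean(s.fun**2))
ValueError: Initial guess is outside of provided bounds
```

View pics/w8.png

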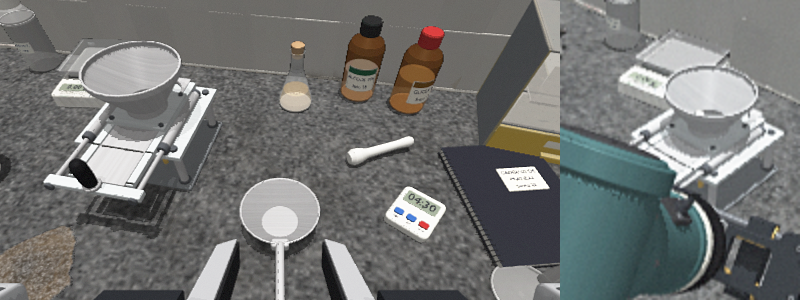

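```bash
python3 - <<'E'
from h import *
go([.37,-.17,.26],Rt(.6,np.radians(75)));go([.41,-.1,.27],Rt(np.pi/2-.055,np.pi/2))
E
```

```text
t 14.45 p [ 0.4259 -0.2617  0.1961] j [-1.25 -0.33  2.01  0.88  1.38  0.01] F [ 0.4 -1.1 -0.5] gap 0.0499
 linear [-99.2, -72.2, 23.7] dr [-0.6, -0.369, 0.243] rows 2.0 4.0
t 14.45 p [ 0.4259 -0.2617  0.1961] j [-1.25 -0.33  2.01  0.88  1.38  0.01] F [ 0.4 -1.1 -0.5] gap 0.0499
 linear [-161.6, -39.9, 64.4] dr [-0.729, -1.256, 0.593] rows 2.9 8.4
```

Emit:
{"fn": "servo_tool", "kwargs": {
  "commands": [
    {"linear": [-20, -15, 5], "dr": [-0.12, -0.07, 0.05]},
    {"linear": [-40, -29, 10], "dr": [-0.24, -0.15, 0.1]},
    {"linear": [-60, -44, 14], "dr": [-0.36, -0.22, 0.15]},
    {"linear": [-80, -58, 19], "dr": [-0.48, -0.3, 0.2]},
    {"linear": [-99, -72, 24], "dr": [-0.6, -0.37, 0.24]}
  ],
  "jaw": 70
}}

```text
time: 15.08
tool_pos: [0.3692, -0.1686, 0.256]
eef_rot: [[0.566, 0.207, 0.798], [-0.824, 0.15, 0.546], [-0.007, -0.967, 0.256]]
force: [0.2, -0.1, 0.3]
finger_gap: 0.0701
```

```bash
python3 - <<'E'
from h import *
go([.41,-.06,.27],Rt(np.pi/2-.055,np.pi/2))
E
```

```text
t 15.07 p [ 0.3692 -0.1686  0.256 ] j [-0.79 -0.33  1.66  0.26  1.76  0.23] F [ 0.2 -0.1  0.3] gap 0.0701
 linear [-66.6, 11.3, 95.4] dr [-0.243, -0.91, 0.112] rows 1.9 5.1
```

Emit:
{"fn": "servo_tool", "kwargs": {
  "commands": [
    {"linear": [-14, 2, 20], "dr": [-0.05, -0.18, 0.02]},
    {"linear": [-28, 5, 40], "dr": [-0.1, -0.36, 0.05]},
    {"linear": [-42, 7, 60], "dr": [-0.15, -0.55, 0.07]},
    {"linear": [-55, 9, 78], "dr": [-0.2, -0.73, 0.09]},
    {"linear": [-67, 11, 95], "dr": [-0.24, -0.9, 0.11]}
  ]
}}

```text
time: 15.7
tool_pos: [0.4102, -0.0596, 0.2696]
eef_rot: [[0.998, 0.004, 0.06], [-0.06, 0.003, 0.998], [0.004, -1.0, 0.003]]
force: [0.0, -0.4, -0.4]
finger_gap: 0.0704
```

```bash
python3 - <<'E'
from h import *
im,d=ctrl.grab_frame('wrist'); c=ctrl.camera_info('wrist'); w=cloud('wrist',d,c).reshape(-1,3); cc=im.reshape(-1,3)
im2,d2=ctrl.grab_frame('side'); w2=cloud('side',d2).reshape(-1,3); c2=im2.reshape(-1,3)
for n,w,cc in(('wrist',w,cc),('side',w2,c2)):
    m=(np.hypot(w[:,0]-.533,w[:,1]+.022)<.025)&(w[:,2]>.09)&(w[:,2]<.13)&(cc.max(1)<70)
    q=w[m]; t=q[q[:,2]>.116]; print(n,len(q),q[:,2].max() if len(q) else '',len(t),t.mean(0) if len(t) else '',circ(q,.009) if len(q)>5 else '')
cv2.imwrite('pics/w9.png',im[:,:,::-1])
go([.5325,-.022,.20],Rt(np.pi/2-.055,np.pi/2))
E
```

```text
wrist 300 0.12153202406436209 158 [ 0.53138737 -0.01592343  0.11899786] (array([ 0.53416972, -0.01675769]), np.float64(0.0031271657508841117))
side 66 0.12046475301381948 10 [ 0.52824273 -0.02345811  0.11836822] (array([ 0.53220987, -0.02211509]), np.float64(0.0022103425067214527))
t 15.8 p [ 0.4107 -0.0582  0.2698] j [-0.28 -0.22  1.54  0.01  1.83 -0.22] F [ 0.4 -0.3 -0.9] gap 0.0701
 linear [119.1, 70.6, 43.2] dr [-0.005, -0.006, 0.004] rows 2.3 0.0
```

View pics/w9.png

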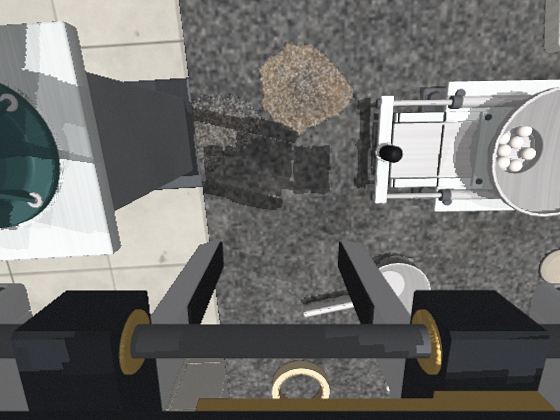

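The wrist view shows the handle at (390,153) on the crossbar, seven balls in the funnel around (517,148), and the empty pan standing at (400,290). I'll move to above the handle and re-measure from close by.

Emit:
{"fn": "servo_tool", "kwargs": {
  "commands": [
    {"linear": [25, 5, 9], "dr": [0, 0, 0]},
    {"linear": [60, 20, 22], "dr": [0, 0, 0]},
    {"linear": [95, 45, 35], "dr": [-0.005, -0.006, 0.004]},
    {"linear": [119, 80, 45], "dr": [-0.005, -0.006, 0.004]},
    {"linear": [119, 100, 45], "dr": [-0.005, -0.006, 0.004]}
  ]
}}

```text
time: 16.42
tool_pos: [0.5323, -0.0235, 0.168]
eef_rot: [[0.998, -0.003, 0.063], [-0.063, 0.0, 0.998], [-0.003, -1.0, 0.0]]
force: [1.2, -0.2, -0.6]
finger_gap: 0.0703
```

Emit:
{"fn": "servo_tool", "kwargs": {
  "commands": [
    {"linear": [0, 0, 0], "dr": [0, 0, 0]},
    {"linear": [0, 0, 0], "dr": [0, 0, 0]},
    {"linear": [0, 0, 0], "dr": [0, 0, 0]},
    {"linear": [0, 0, 0], "dr": [0, 0, 0]},
    {"linear": [0, 0, 0], "dr": [0, 0, 0]}
  ]
}}

```text
time: 17.05
tool_pos: [0.5331, -0.0229, 0.173]
eef_rot: [[0.998, 0.004, 0.061], [-0.061, -0.001, 0.998], [0.004, -1.0, -0.001]]
force: [-0.5, 0.8, 0.0]
finger_gap: 0.0698
```

```bash
python3 - <<'E'
from h import *
c=ctrl.camera_info('wrist');im,d=ctrl.grab_frame('wrist'); w=cloud('wrist',d,c).reshape(-1,3); cc=im.reshape(-1,3)
im2,d2=ctrl.grab_frame('side'); w2=cloud('side',d2).reshape(-1,3); c2=im2.reshape(-1,3)
for n,w,cc in(('wrist',w,cc),('side',w2,c2)):
    m=(np.hypot(w[:,0]-.533,w[:,1]+.022)<.025)&(w[:,2]>.09)&(w[:,2]<.13)&(cc.max(1)<70)
    q=w[m]; t=q[q[:,2]>.116]; print(n,len(q),q[:,2].max() if len(q) else '',len(t),t.mean(0) if len(t) else '',circ(q,.009) if len(q)>5 else '')
cv2.imwrite('pics/w10.png',im[:,:,::-1])
go([.5325,-.022,.087],Rt(np.pi/2-.055,np.pi/2))
E
```

```text
wrist 497 0.12155605936253408 270 [ 0.53212194 -0.01946596  0.11870003] (array([ 0.5320655 , -0.02166507]), np.float64(0.003215006984860221))
side 67 0.12088755960149306 10 [ 0.52901465 -0.0238851   0.1184848 ] (array([ 0.53209238, -0.02112462]), np.float64(0.00221980042708381))
t 17.15 p [ 0.533  -0.0228  0.1726] j [-0.15  0.06  1.47 -0.    1.61 -0.09] F [-0.2 -0.1 -0.7] gap 0.0703
 linear [-0.9, 85.6, 0.8] dr [0.0, -0.006, 0.004] rows 1.4 0.0
```

View pics/w10.png

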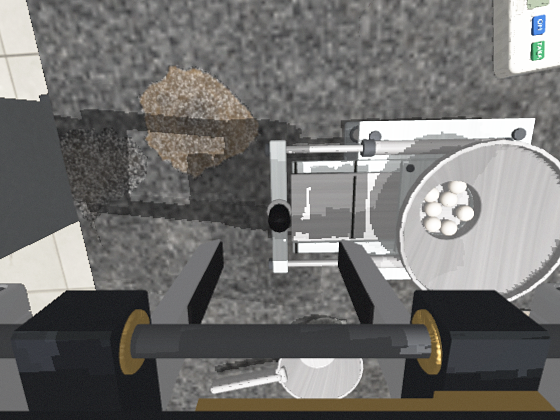

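The handle sits midway between the fingers at (279,215), with seven balls at the outlet. Now I'll descend and grip.

Emit:
{"fn": "servo_tool", "kwargs": {
  "commands": [
    {"linear": [-1, 25, 2], "dr": [0, 0, 0]},
    {"linear": [-1, 55, 2], "dr": [0, -0.006, 0]},
    {"linear": [-1, 78, 2], "dr": [0, -0.006, 0]},
    {"linear": [-1, 85, 2], "dr": [0, -0.006, 0]},
    {"linear": [-1, 85, 2], "dr": [0, -0.006, 0]}
  ]
}}

```text
time: 17.77
tool_pos: [0.5323, -0.0208, 0.0874]
eef_rot: [[0.998, 0.003, 0.055], [-0.055, -0.001, 0.998], [0.003, -1.0, -0.0]]
force: [-0.7, -0.4, 0.2]
finger_gap: 0.07
```

Emit:
{"fn": "servo_tool", "kwargs": {
  "commands": [
    {"linear": [0, 0, 0], "dr": [0, 0, 0]},
    {"linear": [0, 0, 0], "dr": [0, 0, 0]},
    {"linear": [0, 0, 0], "dr": [0, 0, 0]},
    {"linear": [0, 0, 0], "dr": [0, 0, 0]},
    {"linear": [0, 0, 0], "dr": [0, 0, 0]}
  ],
  "jaw": 8
}}

```text
time: 18.4
tool_pos: [0.5324, -0.0209, 0.0874]
eef_rot: [[0.998, 0.003, 0.055], [-0.055, -0.001, 0.998], [0.003, -1.0, -0.0]]
force: [-0.1, -0.3, 0.1]
finger_gap: 0.0235
```

```bash
cat > line.py <<'E'
from h import *
def meas(tag):
    c=ctrl.camera_info('wrist');im,d=ctrl.grab_frame('wrist'); np.savez(tag+'.npz',im=im,d=d,K=c['camera_matrix'],T=c['T']); cv2.imwrite('pics/'+tag+'.png',im[:,:,::-1]); 
    s=ctrl.state(); print('t',s['time'],'p',np.round(s['tool_pos'],4),'F',np.round(s['force'],1),'gap',s['finger_gap'],'j',np.round(s['joints'],2)); return im
E
python3 -c "
from line import *
meas('w11'); R=np.array(ctrl.state()['eef_rot']); print(np.round(R,3)); print('52mm pull',-52*R.T@SX)"
```

```text
t 18.45 p [ 0.5323 -0.0209  0.0874] F [0.5 0.3 0.9] gap 0.019712543638178995 j [-0.15  0.1   1.59 -0.    1.44 -0.09]
[[ 0.998  0.003  0.055]
 [-0.055 -0.001  0.998]
 [ 0.003 -1.    -0.   ]]
52mm pull [-5.20004470e+01 -1.64814887e-01  5.44898877e-03]
```

Emit:
{"fn": "servo_tool", "kwargs": {
  "commands": [
    {"linear": [0, 0, 0], "dr": [0, 0, 0]},
    {"linear": [0, 0, 0], "dr": [0, 0, 0]},
    {"linear": [-5, 0, 0], "dr": [0, 0, 0]},
    {"linear": [-15, 0, 0], "dr": [0, 0, 0]},
    {"linear": [-25, 0, 0], "dr": [0, 0, 0]}
  ]
}}

```text
time: 19.08
tool_pos: [0.5089, -0.0198, 0.0874]
eef_rot: [[0.998, 0.008, 0.055], [-0.055, -0.001, 0.998], [0.008, -1.0, -0.001]]
force: [7.1, -1.2, -4.6]
finger_gap: 0.017
```

Emit:
{"fn": "servo_tool", "kwargs": {
  "commands": [
    {"linear": [-10, 0, 0], "dr": [0, 0, 0]},
    {"linear": [-18, 0, 0], "dr": [0, 0, 0]},
    {"linear": [-24, 0, 0], "dr": [0, 0, 0]},
    {"linear": [-26, 0, 0], "dr": [0, 0, 0]},
    {"linear": [-26, 0, 0], "dr": [0, 0, 0]}
  ]
}}

```text
time: 19.7
tool_pos: [0.4834, -0.0188, 0.0874]
eef_rot: [[0.998, 0.009, 0.055], [-0.055, -0.002, 0.998], [0.009, -1.0, -0.002]]
force: [7.0, -2.2, -3.5]
finger_gap: 0.0167
```

```bash
python3 -c "
from line import *
im=meas('w12')"
```

```text
t 19.75 p [ 0.4835 -0.0188  0.0873] F [ 7.8 -1.7 -4.3] gap 0.016969290257117062 j [-0.16 -0.01  1.71 -0.    1.43 -0.1 ]
```

View pics/w12.png

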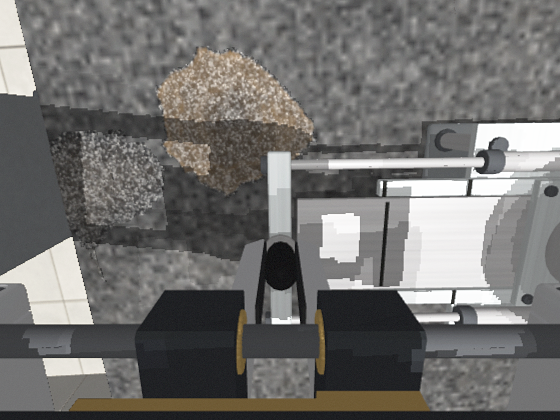

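The view shows the slide's cross line near x≈386 (rows 203–285), and on the upper rail the front mark near (383,188). A rear mark is near (454,297). The gate is about 2 mm short, so I'll measure that numerically.

```bash
cat > gate.py <<'E'
from h import *
def gate(tag):
    z=np.load(tag+'.npz'); g=cv2.cvtColor(z['im'],cv2.COLOR_RGB2GRAY).astype(float); K=z['K'];T=z['T']
    def ray(u,v,h):
        r=T[:3,:3]@[(u-K[0,2])/K[0,0],(v-K[1,2])/K[1,1],1]; k=(h-T[2,3])/r[2]; return (T[:3,3]+k*r)
    def pr(p): q=T[:3,:3].T@(np.array(p)-T[:3,3]); return (K@q/q[2])[:2]
    SY=np.array([.055,.9985,0])
    for nm,y in(('railL',.0375),('railR',-.0375)):
        for x in(-.131,-.079): print(nm,x,'predicted px',np.round(pr(np.r_[FC[:2],0]+x*SX+y*SY+[0,0,.077]),1))
    def dark(v0,v1,u0,u1,h):
        out=[]
        for v in range(v0,v1):
            row=g[v,u0:u1]; i=np.argmin(row); a=np.clip(np.median(row)-row,0,None); a[np.abs(np.arange(len(row))-i)>3]=0
            if row[i]<np.median(row)-35: out.append([*( (ray(u0+(a*np.arange(len(row))).sum()/a.sum(),v,h)-np.r_[FC[:2],0])@np.c_[SX,SY]),v,u0+(a*np.arange(len(row))).sum()/a.sum()])
        return np.round(np.array(out),4)
    return dark,g
E
python3 - <<'E'
from gate import *
np.set_printoptions(suppress=True,linewidth=200)
dark,g=gate('w12')
print(g[176:198,374:398].astype(int))
l=dark(210,282,376,398,.077);print(len(l),l[::12])
print('marks',dark(180,200,374,398,.077)); print(dark(286,302,440,468,.077));print(dark(286,302,374,398,.077))
E
```

```text
railL -0.131 predicted px [384.4 191.1]
railL -0.079 predicted px [469.6 190.9]
railR -0.131 predicted px [374.6 300.7]
railR -0.079 predicted px [451.9 300.4]
[[ 49  53  48  46  36  37  41  50  66  68  75  78  73  76  70  69  67  64  61  59  66  68  75  75]
 [ 46  49  42  43  40  41  34  46  64  71  77  73  75  74  73  68  67  67  60  58  53  53  60  61]
 [ 49  46  46  44  36  34  34  41  49  55  61  56  53  56  53  53  58  66  65  65  63  64  66  65]
 [ 48  46  49  63  95 121 118 116 117 121 122 128 124 126 121 119 122 123 121 122 120 121 121 120]
 [ 49  43  51  84 126 133 130 125 119  87  97 104 110 130 153 151 153 149 141 153 154 156 156 160]
 [ 50  52  58  94 125 134 186 242 218  70  56  59  63 112 168 166 166 164 199 251 249 249 249 249]
 [ 49  47  67 108 123 148 232 255 255  88  45  48 102 236 255 255 255 255 255 255 255 255 255 255]
 [ 53  48  69 111 123 153 239 255 255  67  46  47 112 243 255 255 255 255 255 255 255 255 255 255]
 [ 55  51  68 113 122 132 222 255 255  59  50  45  97 234 255 255 255 255 255 254 254 254 254 254]
 [ 55  52  69 109 122 128 218 255 255  59  48  43
[... 1918 characters left out ...]
1312   0.0376 191.     384.0278]
 [ -0.1312   0.037  192.     384.0194]
 [ -0.1312   0.0363 193.     383.915 ]
 [ -0.1312   0.0357 194.     383.8205]
 [ -0.1312   0.0351 195.     383.6719]
 [ -0.1312   0.0345 196.     383.5714]]
[[ -0.0789  -0.0297 290.     453.6615]
 [ -0.0788  -0.0305 291.     453.7665]
 [ -0.0787  -0.0312 292.     453.7079]
 [ -0.0788  -0.032  293.     453.4483]
 [ -0.0787  -0.0327 294.     453.3918]
 [ -0.0787  -0.0335 295.     453.2355]
 [ -0.0787  -0.0342 296.     453.1053]
 [ -0.0786  -0.035  297.     453.0185]
 [ -0.0785  -0.0357 298.     453.0198]
 [ -0.0787  -0.0365 299.     452.5942]
 [ -0.0787  -0.0372 300.     452.4067]
 [ -0.0786  -0.038  301.     452.4081]]
[]
```

The front mark reads at −131.2 mm and the slide line at −128.4 mm, so the gate is about 3 mm short. I'll pull that much more.

Emit:
{"fn": "servo_tool", "kwargs": {
  "commands": [
    {"linear": [-1.5, 0, 0], "dr": [0, 0, 0]},
    {"linear": [-3, 0, 0], "dr": [0, 0, 0]},
    {"linear": [-3, 0, 0], "dr": [0, 0, 0]},
    {"linear": [-3, 0, 0], "dr": [0, 0, 0]},
    {"linear": [-3, 0, 0], "dr": [0, 0, 0]}
  ]
}}

```text
time: 20.38
tool_pos: [0.4807, -0.0186, 0.0873]
eef_rot: [[0.998, 0.009, 0.055], [-0.055, -0.002, 0.998], [0.009, -1.0, -0.002]]
force: [8.3, -1.3, -4.4]
finger_gap: 0.0173
```

```bash
python3 - <<'E'
from line import *
from gate import *
meas('w13'); dark,g=gate('w13')
l=dark(205,285,372,402,.077);m=dark(183,197,372,402,.077);print('line',len(l),np.median(l[:,0]),l[::20,3],'mark',len(m),np.median(m[:,0]),m[::5,3])
a,da=ctrl.grab_frame('scene');b,db=ctrl.grab_frame('side')
# white bright balls in cup: side crops
cv2.imwrite('pics/s14.png',np.hstack([cv2.resize(a[150:255,235:355,::-1],(400,350),interpolation=2),cv2.resize(b[165:250,240:350,::-1],(400,350),interpolation=2)]))
E
```

```text
t 20.425 p [ 0.4807 -0.0187  0.0873] F [ 8.8 -1.  -4.9] gap 0.017103434571285204 j [-0.16 -0.02  1.72 -0.    1.43 -0.1 ]
railL -0.131 predicted px [388.8 191.1]
railL -0.079 predicted px [474.  190.9]
railR -0.131 predicted px [378.7 300.7]
railR -0.079 predicted px [455.9 300.3]
line 80 -0.1311 [386.7771 385.2085 383.6453 382.1715] mark 14 -0.1312 [389.     388.7256 388.2644]
```

View pics/s14.png

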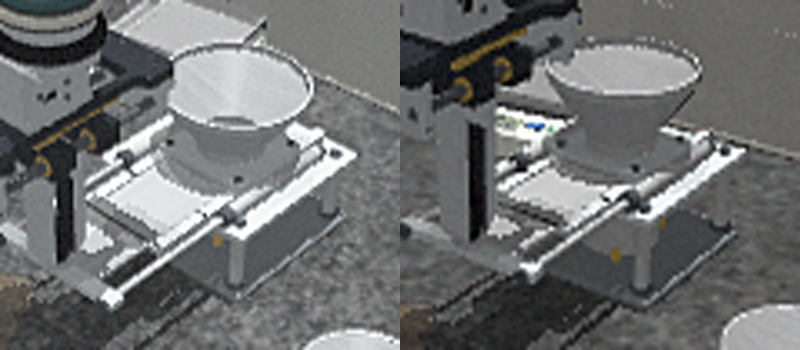

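The scene crop shows the line level with the front marks and no white balls at the funnel outlet. The wrist measurement puts line and mark within about 0.5 mm of each other. I'll hold a moment and check by depth that the funnel is empty.

Emit:
{"fn": "servo_tool", "kwargs": {
  "commands": [
    {"linear": [-0.3, 0, 0], "dr": [0, 0, 0]},
    {"linear": [-0.3, 0, 0], "dr": [0, 0, 0]},
    {"linear": [-0.3, 0, 0], "dr": [0, 0, 0]},
    {"linear": [-0.3, 0, 0], "dr": [0, 0, 0]},
    {"linear": [-0.3, 0, 0], "dr": [0, 0, 0]}
  ]
}}

```text
time: 21.15
tool_pos: [0.4806, -0.0186, 0.0873]
eef_rot: [[0.998, 0.01, 0.055], [-0.055, -0.002, 0.998], [0.01, -1.0, -0.002]]
force: [8.7, -1.9, -5.5]
finger_gap: 0.0171
```

```bash
python3 - <<'E'
from line import *
from gate import *
np.set_printoptions(suppress=True,linewidth=180)
meas('w15'); dark,g=gate('w15')
l=dark(205,285,372,402,.077);m=dark(183,197,372,402,.077);print('line',np.median(l[:,0]),'mark',np.median(m[:,0]))
for n in('scene','side'):
    a,d=ctrl.grab_frame(n); 
    for nm,im,dd in(('now',a,d),('start',np.load(n+'0.npz')['im'],np.load(n+'0.npz')['d'])):
        W=cloud(n,dd).reshape(-1,3); c=im.reshape(-1,3).max(1); r=np.hypot(W[:,0]-FC[0],W[:,1]-FC[1])
        k=(r<.03)&(W[:,2]>.05)&(W[:,2]<.14)&(dd.ravel()>0); q=W[k]
        print(n,nm,'inside outlet region',k.sum(),'z hist',np.histogram(q[:,2],np.arange(.05,.145,.01))[0],'bright',(c[k]>200).sum())
        k=(r<.045)&(W[:,2]>.005)&(W[:,2]<.062); print('  cup zone',k.sum(),W[k].mean(0) if k.any() else '')
        k=(np.hypot(W[:,0]-FC[0],W[:,1]-FC[1])>.12)&(np.hypot(W[:,0]-.567,W[:,1]+.236)>.07)&(W[:,2]>.009)&(W[:,2]<.018)&(W[:,0]>.4)&(W[:,0]<.8)&(abs(W[:,1]+.1)<.25)&(im.reshape(-1,3).min(1)>170)
        print('  stray white',k.sum(), W[k].mean(0) if k.any() else '')
    W=cloud(n,d).reshape(-1,3); r=np.hypot(W[:,0]-.566,W[:,1]+.236); k=(r<.058)&(W[:,2]>.031)&(W[:,2]<.040); print('pan now',k.sum(),circ(W[k])[0] if k.sum()>20 else '')
E
```

```text
t 21.2 p [ 0.4806 -0.0187  0.0874] F [ 9.2 -1.5 -5.9] gap 0.017085206390253405 j [-0.16 -0.02  1.72 -0.    1.43 -0.1 ]
railL -0.131 predicted px [389. 191.]
railL -0.079 predicted px [474.1 190.8]
railR -0.131 predicted px [378.8 300.6]
railR -0.079 predicted px [456.  300.2]
line -0.1312 mark -0.1313
scene now inside outlet region 140 z hist [ 0  0 11 87 42  0  0  0  0] bright 22
  cup zone 67 [ 0.65637167 -0.05384477  0.0083748 ]
  stray white 18 [ 0.69689023 -0.33351302  0.01593701]
scene start inside outlet region 148 z hist [ 0  0  6 91 51  0  0  0  0] bright 30
  cup zone 64 [ 0.65538339 -0.05197701  0.00838729]
  stray white 18 [ 0.69802493 -0.33387492  0.01542926]
pan now 174 [ 0.56853505 -0.23828681  0.04956712]
side now inside outlet region 80 z hist [ 0  0  2 60 18  0  0  0  0] bright 0
  cup zone 179 [ 0.65647144 -0.04444495  0.01470297]
  stray white 15 [ 0.69582879 -0.30753724  0.01677985]
side start inside outlet region 75 z hist [ 0  0  4 60 11  0  0  0  0] bright 0
  cup zone 172 [ 0.65668284 -0.04543781  0.01494188]
  stray white 12 [ 0.69863202 -0.30253852  0.01626358]
pan now 123 [ 0.56648571 -0.23651774  0.04976361]
```

```bash
python3 -c "
from rig import ctrl
print(ctrl.hand_in()); print(ctrl.state()['time'])"
```

```text
the job is handed in; nothing more can be done
None
the job is handed in; nothing more can be done
```

The job is handed in at about 21 s. I poured the seven balls into the funnel with the gate shut and stood the empty pan back on the bench. I then pulled the gate to the front mark and left the arm holding it there.

- **Gate:** The last wrist measurement put the slide line at −131.2 mm and the rail mark at −131.3 mm. The wrist force of about 9 N matches the spring at the mark.
- **Grip:** The finger opening reads 17 mm on the 18 mm handle, slightly under.
- **Pan:** It is upright and released at about (0.567, −0.237) m, roughly 235 mm from the stand's axis.
- **Balls:** All seven were seen in the funnel before the gate opened. Afterwards, the depth readings inside the funnel matched the empty state at the start.
- **Bench:** There was no sign of a stray ball. The cup area read the same as at the start, to within 2 mm.
- **Not checked:** No camera could see into the cup, so the balls being in it is inferred from the emptied funnel. A ball hidden behind the near side of the outlet could have been missed.

One early reading disagreed: the first wrist estimate of the gate handle was about 5 mm off sideways. A closer look resolved it before I gripped.

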